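# Close up the dish incubator and start it

### The job

Close up the small bench incubator and start it, only pushing with your fingertips: push the framed glass cover along its guides until it is fully home over the well with the culture dish, then tip the white hood lid fully shut without slamming it, and only then press the round start button on the control strip all the way down and let go. Lift and carry nothing: leave the dish in its well and the other glassware and things where they stand.

Things in the scene. Friction and masses are not known exactly. Their poses are not given: they have to be found in the camera images.
- incubator: Grey box fixed to the bench, deck 100 mm high, 220 mm along its x, 260 mm along its y (-100 to +160). Origin on the bench under the middle of the part the lid covers (y -100 to +100); x to the far end, y to the control strip (y 100 to 160: button, dark display, vial), z up. The far half of the deck has a well 90 x 90 mm, 30 mm deep. Yaw within about 17 degrees of the bench axes.
- well (a point): Centre of the well's floor, 70 mm above the bench, at (55, 15, 70) mm of the incubator.
- cover (a joint): Travel of the glass cover (m): 0 = fully home over the well (hard stop), 0.10 = fully drawn back; it grows towards the incubator's -x (near) end. Stiff slide, about 2 N, stays where it is left.
- cover_edge (a point): Middle of the near (-x) end face of the sliding cover, 9 mm above the deck. The cover is a flat glass pane in an aluminium frame, 100 mm long (x), 134 mm wide (y), 18 mm thick, on the deck between two 12 mm high guide strips. Push here along the incubator's +x. At joint 0 this face lies at the incubator's x = +3 mm.
- lid (a joint): Angle of the hood lid (rad): 0 = shut on the deck (hard stop), starts standing open, leaning a little back (about 1.6 to 1.85). Stiff hinge: it stays where it is left, and takes roughly 2 to 6 N at its free edge.
- lid_hinge (a point): Middle of the lid's hinge axis, on the right (-y) edge of the deck, 101 mm above the bench, at (0, -100, 101) mm of the incubator; the axis runs along the incubator's x.
- lid_edge (a point): Middle of the lid's free edge, on its outer face. White hood, 220 mm along the hinge, 200 mm from hinge to free edge; its flat outer face lies 40 mm off the hinge axis. Shut: outer face level, 141 mm above the bench, this edge beside the control strip. Open: outer face looks to the incubator's -y side, this edge at the top, about 300 mm above the bench.
- start_top (a point): Centre of the top of the start button, a white push button 26 mm across in a black housing on the near half of the control strip; pressed straight down, spring-loaded.
- start (a joint): Travel of the start button (m): 0 = up, 0.006 = fully down (about 5 N); it springs back.
- dish_center (a point): Centre of the closed culture dish, 60 mm across, 15 mm high, lying loose in the well; stays there.
- vial: Small amber vial, 20 mm across, 36 mm high, standing on the far half of the control strip; origin at its underside. Leave.
- flask: Conical glass flask, 84 mm across, 122 mm high, on the bench to the left of the incubator; origin at its underside. Leave.
- reagent: Amber bottle, 60 mm across, 120 mm high, on the bench left of the incubator; origin at its underside. Leave.
- stack: Stack of three culture dishes, 90 mm across, 45 mm high, on the bench left of the incubator; origin at its underside. Leave.
- beaker: Glass beaker, 64 mm across, 75 mm high, on the bench right of the incubator, behind the open lid; origin at its underside. Leave.
- tips: Pipette tip box 120 x 80 mm, 50 mm high, on the bench right of the incubator; origin at its underside. Leave.
- marker: Marker pen 130 mm long, 12 mm thick, lying on the bench at the near end of the incubator; origin at its underside. Leave.
There are look-alikes about, which are no part of the job. Of the things shaped like the part that bears dish_center, the clear one is meant.

How it is judged:
By the outcome, as a careful person would: the job done as asked, in the order asked, and still so for the second after the job is handed in, with the robot touching nothing.
It also fails if it takes over 64 s, if anything falls off the work surface, if the arm or the gripper's body presses on something with over 40 N, if the wrist force passes 120 N, or if a joint passes its speed limit or range.

### The arm

A 6-joint arm with a two-finger parallel gripper is mounted at the origin on the work surface. World frame = base frame: x ahead of the robot, y to its left, z up, the work surface at z = 0. Lengths are in m, angles in rad, forces in N, time in s.
With the tool pointing down it reaches from about 0.3 to 0.875 m from the base axis. Payload 6.4 kg.
Tool frame: the origin (TCP) lies at the very end of the fingers, on their centre line; the grasp point (between the pads) lies 19 mm behind it; z points along the fingers, y is the direction in which the jaws open and shut (so a half turn about z gives the same grasp; the last joint's range is limited). The gripper opens to 85 mm and grips with 20 to 120 N. Pads are 22 mm wide; open, the fingers measure 114 mm over their backs; the gripper's body (76 mm by 85 mm) begins 54 mm behind the grasp point. The pads swing forward as they close: fully open they stand 13 mm farther back than shut.
Start: joints at [0.897, 0.181, 1.607, -0, 1.354, -0.206], TCP at [0.259, 0.513, 0.231] pointing down, gripper open.
Joint ranges: [-2.99, 2.99], [-0.89, 2.07], [0.3, 2.58], [-1.14, 4.28], [0, 2.63], [-3.12, 3.12]. Speed limits (rad/s): [2.57, 2.57, 3.01, 3.14, 3.14, 3.14].

### API

Orientations are given as a unit quaternion [w, x, y, z].
In Python, from bench import telemetry, imaging, ctrl gives the robot as it stands.
- The arm moves only by the shell command python3 -m pendant 'ROWS' [OPENING]. ROWS is JSON, a list that holds one entry, the list of rows, each a list of 6 numbers: the shift along the tool's x, y, z in units of 200 mm (1.0 is 200 mm), then the turn, a rotation vector about the tool's x, y, z in units of pi rad (1.0 is pi rad). In form: [[[tx, ty, tz, rx, ry, rz], ...]]. A call has 1 to 12 rows; each row shifts and turns the pose as measured when the row begins, along the tool's axes as they then stand; what a row does not reach is not made up. A row lasts 1/8 s, in which the tool goes at most 62.5 mm and 10.7 degrees, less where a joint would pass 70% of its speed; a pose out of reach is approached as far as the arm can. A call with a number of a shift or a turn outside -1 to 1 is refused whole. A call with a gripper value outside its range is refused whole. OPENING is the closure, from 0 (fully open) to 1 (shut), set as the call begins (- or left out, the last holds). The fingers move at their own pace and stop on an object; the grip force is fixed at half the most. Time passes only in rows, so rows that do not move let the fingers close. It gives the time, the measured TCP pose, the force and the opening at its end, in the units of the state.
- telemetry.get_obs(): the state, without advancing time (a new reading comes with each control period).
- imaging.camera(name): name is "scene" or "top"; returns a dict with "pixels" (420x560x3 uint8, blue, green, red), "vfov" (degrees; the focal length in pixels is half the picture's height over the tangent of half this angle, whatever the lens; pixels are square), "cx", "cy" (the principal point, pixels), "R" (3x3) and "t" (3): a world point X has camera coordinates R X + t. Camera axes: x right, y down, z forward; pixel columns grow to the right and rows downward; lengths in m; the calibration is good to about 2 mm. A picture is of the moment at which its call begins. There is no depth.
- ctrl.hand_in(): hands the job in, once; it reports no verdict.
The state is a dict: "time_s": time; "q": joint angles; "dq": joint speeds; "joint_efforts": joint torques, N m; "eef_pos": TCP position; "eef_rot": TCP orientation; "wrist_force": force on the tool from outside, world axes, zero at the start; "torque": the same for the moment, N m; "opening": opening from 0.0 (shut) to 1.0 (fully open).
Only numpy, scipy, OpenCV 4.12 (cv2) and the standard library are available. Lean on these libraries where they do the work, as an engineer would, in place of code of your own. Each camera call takes 0.05 s, during which the arm holds its last target.

## Working session

There is one attempt and no reset: what is moved stays moved. The work goes in short steps, Python scripts to look and compute and a shell command to move; the robot and the scene stay as the last step left them, time stands still between calls to the robot, and variables do not carry over. Pictures are saved under pics/ and viewed, and the job is handed in when it is done.

```bash
ls; mkdir -p pics; python3 - <<'E'
from bench import telemetry, imaging, ctrl
import cv2
print(telemetry.get_obs())
for n in("scene","top"):
    c=imaging.camera(n); cv2.imwrite(f"pics/{n}0.png",c["pixels"]); print(n,c["vfov"],c["cx"],c["cy"],c["R"],c["t"])
E
```

```text
pics
{'time_s': 0.0, 'q': array([ 8.96708382e-01,  1.81541511e-01,  1.60800901e+00, -2.30342991e-05,
        1.35379339e+00, -2.06293503e-01]), 'dq': array([ 0.00162977, -0.00030948,  0.00048741, -0.00122737,  0.00089673,
        0.00141245]), 'joint_efforts': array([ 3.68397468e-04, -4.44869685e+01, -3.51334727e+01, -2.63011734e-04,
        9.05809313e-03,  2.89581777e-06]), 'eef_pos': array([0.25891352, 0.5127901 , 0.2303834 ]), 'eef_rot': array([-3.62943504e-04,  2.31767865e-01,  9.72770728e-01, -7.96947987e-04]), 'wrist_force': array([-0.43620492, -0.02275011,  0.79031676]), 'torque': array([ 0.02228821, -0.03071436,  0.00163131]), 'opening': 0.9997405425677925}
scene 55.93342856739689 272.1144050443752 211.0178905458776 [[-0.99663048 -0.08201617  0.00102042]
 [-0.05545636  0.66461473 -0.74512539]
 [ 0.06043415 -0.74267126 -0.66692361]] [0.57973388 0.03900774 0.96547989]
top 54.5925227469521 283.51393419066994 207.9809884798566 [[-0.02598976 -0.99963795  0.00696445]
 [-0.99459677  0.02515698 -0.10071939]
 [ 0.10050772 -0.00954449 -0.9948905 ]] [0.12964778 0.56992655 0.86064982]
```

View pics/scene0.png

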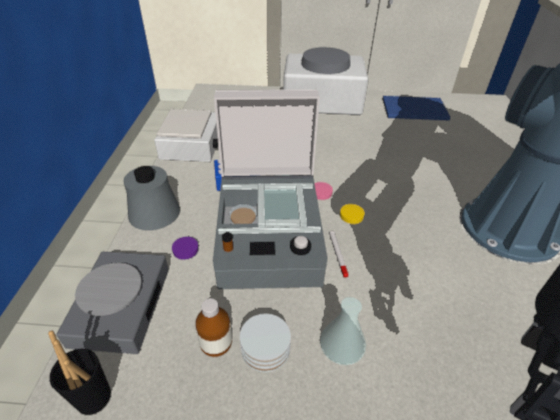

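View pics/top0.png

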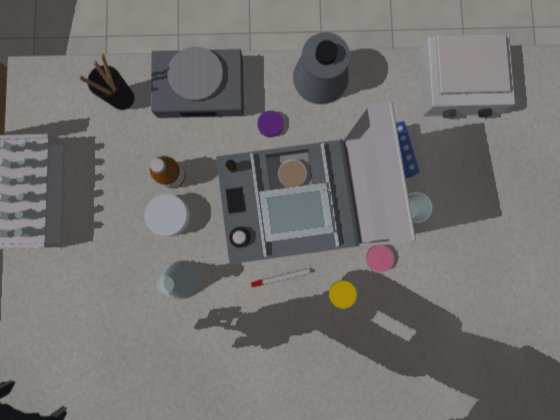

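Top view: the incubator spans about (217–357, 140–262) px, the button is at (239,237), the cover at (297,212), the dish at (292,173), the lid at (380,175) and the vial at (231,165). In the scene view the button is at (301,243) and the cover at (283,205). Next I'll crop in closer.

```bash
cat > h.py <<'E'
import numpy as np, cv2
from bench import telemetry, imaging
def cam(n):
    c=imaging.camera(n); c["f"]=210/np.tan(np.radians(c["vfov"]/2)); c["R"]=np.array(c["R"]);c["t"]=np.array(c["t"]); c["C"]=-c["R"].T@c["t"]; return c
def ray(c,u,v):
    d=c["R"].T@np.array([(u-c["cx"])/c["f"],(v-c["cy"])/c["f"],1]); return d/np.linalg.norm(d)
def plane(c,u,v,z):
    d=ray(c,u,v); return c["C"]+d*(z-c["C"][2])/d[2]
def proj(c,X):
    p=c["R"]@np.array(X)+c["t"]; return p[:2]/p[2]*c["f"]+[c["cx"],c["cy"]]
def tri(c1,p1,c2,p2):
    A=[];b=[]
    for c,p in((c1,p1),(c2,p2)):
        d=ray(c,*p);P=np.eye(3)-np.outer(d,d);A.append(P);b.append(P@c["C"])
    X=np.linalg.solve(sum(A),sum(b)); return X,np.linalg.norm(A[0]@(X-c1["C"]))+np.linalg.norm(A[1]@(X-c2["C"]))
E
python3 - <<'E'
from h import *
for n,(x0,y0,x1,y1) in dict(top=(205,95,425,275),scene=(200,80,360,290)).items():
    c=cam(n); print(n,c["C"],c["f"]); s=3.5 if n=="top" else 2.8
    cv2.imwrite(f"pics/{n}c.png",cv2.resize(c["pixels"][y0:y1,x0:x1],None,fx=s,fy=s,interpolation=cv2.INTER_CUBIC))
E
```

```text
top [0.48371466 0.12347768 0.91275206] 406.93269442026536
scene [0.52159573 0.73865661 0.67237542] 395.50668662906895
```

View pics/topc.png

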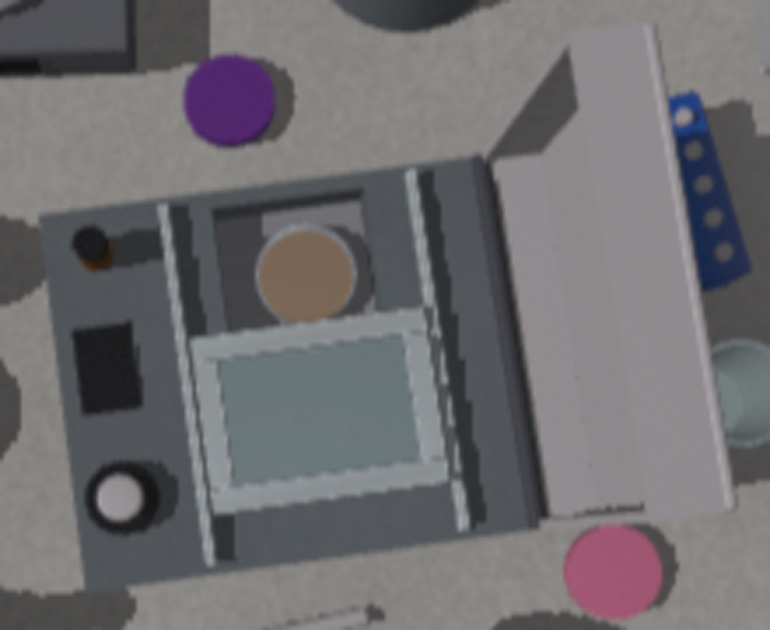

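View pics/scenec.png

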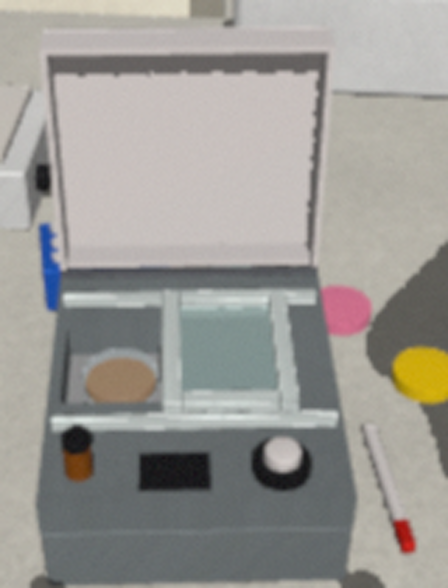

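```bash
python3 - <<'E'
from h import *
np.set_printoptions(precision=4,suppress=True)
t=cam("top");s=cam("scene")
T=lambda x,y:(205+x/3.5,95+y/3.5); S=lambda x,y:(200+x/2.8,80+y/2.8)
P=[plane(t,*T(*p),0.1) for p in((88,590),(42,215),(482,157),(540,527))]
Q=[plane(s,*S(*p),0.1) for p in((353,497),(40,500))]
print("deck top",*P); print("scene front corners",*Q)
yaw=[np.arctan2(*(P[1]-P[0])[[1,0]]),np.arctan2(*(P[2]-P[3])[[1,0]]),np.arctan2(*(P[0]-P[3])[[1,0]])-np.pi/2,np.arctan2(*(Q[1]-Q[0])[[1,0]])]
print("yaw",np.degrees(yaw), np.linalg.norm(P[1]-P[0]),np.linalg.norm(P[0]-P[3]))
y=np.mean(yaw[:3]);R=np.array([[np.cos(y),-np.sin(y)],[np.sin(y),np.cos(y)]])
loc=np.array([[-.11,.16],[.11,.16],[.11,-.1],[-.11,-.1]])
O=np.mean([P[i][:2]-R@loc[i] for i in range(4)],0);print("O",O,[P[i][:2]-R@loc[i] for i in range(4)])
L=lambda X:(R.T@(X[:2]-O)).tolist()+[X[2]]
for n,a,b in [("button",(119,497),(283,454)),("cover nr+y",(213,512),(298,410)),("cover nr -y",(447,480),(285,290)),("lid far",(653,25),(42,30)),("lid near",(735,510),(332,28)),("vialtop",(93,243),(76,438)),("display",(108,368),(174,470))]:
    X,e=tri(t,T(*a),s,S(*b)); print(n,X,"loc",np.array(L(X)),"err",e)
print("flask top",L(tri(t,(167,285),s,(349,305))[0]),tri(t,(167,285),s,(349,305)))
print(y)
E
```

```text
deck top [0.458  0.2241 0.1   ] [0.6745 0.248  0.1   ] [ 0.7027 -0.0089  0.1   ] [ 0.4868 -0.0332  0.1   ]
scene front corners [0.4593 0.2259 0.1   ] [0.6725 0.2464 0.1   ]
yaw [6.3013 6.4155 6.3855 5.4829] 0.21777948909534917 0.25893343617901393
O [0.5838 0.0777] [array([0.5851, 0.0773]), array([0.5829, 0.0768]), array([0.5823, 0.0782]), array([0.585 , 0.0784])]
button [0.5091 0.2043 0.1157] loc [-0.0603  0.1341  0.1157] err 0.0008595435672720862
cover nr+y [0.4993 0.1523 0.1087] loc [-0.0757  0.0835  0.1087] err 0.0011715753007938987
cover nr -y [0.5132 0.021  0.1171] loc [-0.0765 -0.0485  0.1171] err 0.0020685052427116676
lid far [ 0.7091 -0.0558  0.2971] loc [ 0.1097 -0.1466  0.2971] err 0.0019037743238756876
lid near [ 0.4894 -0.0799  0.2966] loc [-0.1113 -0.1461  0.2966] err 0.00354725740454939
vialtop [0.6507 0.2151 0.1304] loc [0.0817 0.1292 0.1304] err 0.00010553930060585132
display [0.5841 0.211  0.0999] loc [0.0151 0.1325 0.0999] err 1.4922703635349863e-05
flask top [-0.13029804145786558, 0.28207299285714466, np.float64(0.11731622549234152)] (array([0.423 , 0.3436, 0.1173]), np.float64(0.00437259269783472))
0.11113279203243924
```

Incubator frame: origin (0.584, 0.078), yaw 6.4°. The cover's near face is at local x≈−76 mm, so it needs about 79 mm of travel. The lid is at about 1.6 rad and the button top is at local (−60, 134, 116).

Possible mix-ups, with top-view pixels:
- **Button:** white button in black housing (239,237). Look-alikes are the pink (380,258), yellow (343,294) and purple (271,124) discs on the bench and the display (235,200). The crop confirms the white button on the strip.
- **Dish:** the one in the well (292,173). The stack is at (167,215).
- **Cover:** the framed pane (297,212).

Next I'll shut the fingers and align the tool.

```bash
cat >> h.py <<'E'
YAW=0.1111;O=np.array([0.5838,0.0777]);RL=np.array([[np.cos(YAW),-np.sin(YAW)],[np.sin(YAW),np.cos(YAW)]])
def st():
    from scipy.spatial.transform import Rotation as Ro
    np.set_printoptions(precision=1,suppress=True)
    o=telemetry.get_obs();p=o["eef_pos"];l=np.r_[RL.T@(p[:2]-O),p[2]]
    w,x,y,z=o["eef_rot"];M=Ro.from_quat([x,y,z,w]).as_matrix()
    RR=np.eye(3);RR[:2,:2]=RL; Ml=RR.T@M
    F=RR.T@o["wrist_force"]
    print("t",round(o["time_s"],2),"local mm",l*1000,"F local",F,"open",round(o["opening"],2),"tool y ang err deg",np.degrees(np.arctan2(-Ml[0,1],Ml[1,1])),"tilt",np.degrees(Ml[:2,2]))
E
python3 -m pendant '[[[0,0,0,0,0,-0.046],[0,0,0,0,0,-0.046],[0,0,0,0,0,-0.046],[0,0,0,0,0,-0.046],[0,0,0,0,0,0],[0,0,0,0,0,0]]]' 1; python3 -c "
from h import *
st()"
```

```text
time_s: 1.05
eef_pos: [0.2589, 0.5128, 0.2304]
eef_rot: [-0.001, -0.062, 0.998, -0.001]
wrist_force: [-0.1, -0.2, 0.3]
opening: -0.002
t 1.05 local mm [-274.6  468.4  230.4] F local [-0.1 -0.2  0.3] open -0.0 tool y ang err deg 0.7502382859709503 tilt [-0.1 -0.1]
```

```bash
python3 -m pendant '[[[-0.08,-0.226,0,0,0,0],[-0.08,-0.226,0,0,0,0],[-0.08,-0.226,0,0,0,0],[-0.08,-0.226,0,0,0,0],[-0.08,-0.226,0,0,0,0],[-0.08,-0.226,0,0,0,0],[-0.08,-0.226,0,0,0,0],[-0.08,-0.226,0,0,0,0],[-0.08,-0.226,0,0,0,0],[-0.08,-0.226,0,0,0,0],[0,0,0,0,0,0]]]'; python3 -c "
from h import *
st()"
```

```text
time_s: 2.42
eef_pos: [0.4765, 0.0693, 0.2325]
eef_rot: [0.003, -0.05, 0.999, -0.0]
wrist_force: [-0.5, 0.0, -0.5]
opening: 0.0
t 2.42 local mm [-107.6    3.6  232.5] F local [-0.5  0.1 -0.5] open 0.0 tool y ang err deg -0.6318566492470523 tilt [ 0.3 -0. ]
```

```bash
python3 -m pendant '[[[0.02,0.06,0.05,0,0,0],[0,0,0.15,0,0,0],[0,0,0.15,0,0,0],[0,0,0.15,0,0,0],[0,0,0.08,0,0,0],[0,0,0.03,0,0,0],[0,0,0,0,0,0]]]'; python3 - <<'E'
from h import *
st()
t=cam("top");s=cam("scene")
a=cv2.resize(t["pixels"][95:275,205:425],(550,450),interpolation=3);b=cv2.resize(s["pixels"][120:300,200:360],(250,281),interpolation=3)
cv2.imwrite("pics/a1.png",a);cv2.imwrite("pics/b1.png",cv2.resize(b,None,fx=2,fy=2))
E
```

```text
time_s: 3.3
eef_pos: [0.4647, 0.0932, 0.1042]
eef_rot: [0.001, -0.052, 0.999, 0.002]
wrist_force: [1.1, -0.3, -0.6]
opening: 0.0
t 3.3 local mm [-116.7   28.6  104.2] F local [ 1.1 -0.4 -0.6] open 0.0 tool y ang err deg -0.37237622369118273 tilt [0.1 0.2]
```

View pics/a1.png

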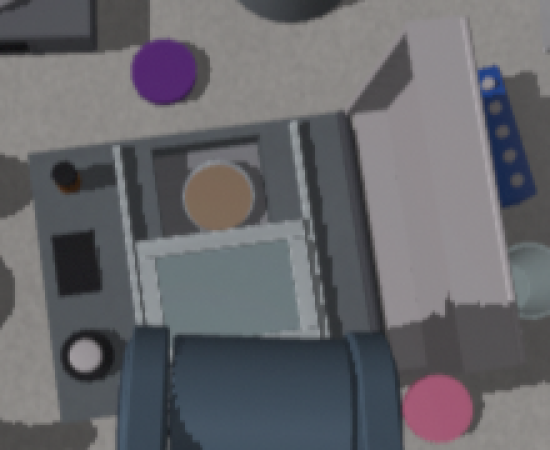

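View pics/b1.png

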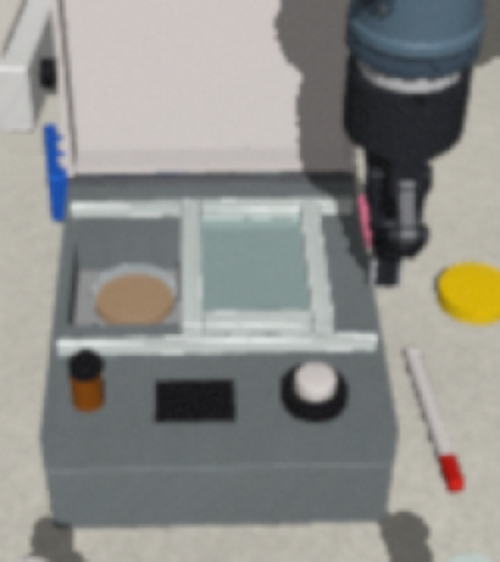

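The fingers (scene crop 390,275) stand just past the near end, at cover height. Next I'll centre on y, rise a little and push in small rows.

```bash
python3 -m pendant '[[[0,-0.05,-0.015,0,0,0],[0,0,0,0,0,0],[-0.04,0,0,0,0,0],[-0.04,0,0,0,0,0],[-0.04,0,0,0,0,0],[0,0,0,0,0,0]]]'; python3 -c "
from h import *
st()"
```

```text
time_s: 4.15
eef_pos: [0.4945, 0.0841, 0.1106]
eef_rot: [0.004, -0.051, 0.999, 0.001]
wrist_force: [-0.3, 0.9, 0.3]
opening: 0.002
t 4.15 local mm [-88.   16.3 110.6] F local [-0.2  1.   0.3] open 0.0 tool y ang err deg -0.47947437821687655 tilt [0.5 0.1]
```

```bash
python3 -m pendant '[[[-0.03,0,0.015,0,0,0],[-0.03,0,0,0,0,0],[-0.03,0,0,0,0,0],[-0.03,0,0,0,0,0],[-0.03,0,0,0,0,0],[-0.03,0,0,0,0,0]]]'; python3 -c "
from h import *
st()"
```

```text
time_s: 4.9
eef_pos: [0.5308, 0.0884, 0.1068]
eef_rot: [0.002, -0.052, 0.999, 0.001]
wrist_force: [-3.1, -0.2, 1.3]
opening: 0.001
t 4.9 local mm [-51.5  16.5 106.8] F local [-3.1  0.2  1.3] open 0.0 tool y ang err deg -0.4472359831297203 tilt [0.3 0.2]
```

Contact at about 3 N, and the cover is sliding. Keep pushing.

```bash
python3 -m pendant '[[[-0.03,0,0,0,0,0],[-0.03,0,0,0,0,0],[-0.03,0,0,0,0,0],[-0.03,0,0,0,0,0],[-0.03,0,0,0,0,0],[-0.02,0,0,0,0,0],[0,0,0,0,0,0]]]'; python3 -c "
from h import *
st()"
```

```text
time_s: 5.78
eef_pos: [0.5675, 0.0924, 0.1068]
eef_rot: [0.002, -0.052, 0.999, 0.002]
wrist_force: [-0.2, 1.0, 1.4]
opening: -0.001
t 5.78 local mm [-14.5  16.4 106.8] F local [-0.1  1.   1.4] open -0.0 tool y ang err deg -0.4442198674314946 tilt [0.3 0.2]
```

```bash
python3 -m pendant '[[[-0.02,0,0,0,0,0],[-0.02,0,0,0,0,0],[-0.02,0,0,0,0,0]]]'; python3 -c "
from h import *
st()"
python3 -m pendant '[[[-0.02,0,0,0,0,0],[-0.02,0,0,0,0,0],[-0.02,0,0,0,0,0]]]'; python3 -c "
from h import *
st()"
```

```text
time_s: 6.15
eef_pos: [0.5744, 0.0933, 0.1065]
eef_rot: [-0.004, -0.052, 0.999, 0.001]
wrist_force: [-27.4, -4.8, 21.4]
opening: 0.002
t 6.15 local mm [ -7.6  16.5 106.5] F local [-27.8  -1.7  21.4] open 0.0 tool y ang err deg -0.39376143161296545 tilt [-0.5  0.2]
time_s: 6.52
eef_pos: [0.5741, 0.0933, 0.1067]
eef_rot: [-0.02, -0.053, 0.998, 0.0]
wrist_force: [-20.4, -3.1, 17.1]
opening: 0.003
t 6.53 local mm [ -7.9  16.5 106.7] F local [-20.7  -0.8  17.1] open 0.0 tool y ang err deg -0.2770502597836145 tilt [-2.3  0.1]
```

The travel ends at a hard stop with the TCP at x=−7.6 mm (about −8 predicted), so the cover is home. I'll back off, rise and check.

```bash
python3 -m pendant '[[[0.05,0,0,0,0,0],[0.05,0,0,0,0,0],[0,0,-0.15,0,0,0],[0,0,-0.25,0,0,0],[0,0,-0.3,0,0,0],[0,0,-0.3,0,0,0],[0,0,-0.1,0,0,0],[0,0,0,0,0,0]]]'; python3 - <<'E'
from h import *
st()
s=cam("scene");t=cam("top");b=s["pixels"][60:300,180:380]
cv2.imwrite("pics/b2.png",cv2.resize(b,None,fx=2.5,fy=2.5,interpolation=3));cv2.imwrite("pics/a2.png",cv2.resize(t["pixels"][95:275,205:425],None,fx=3,fy=3,interpolation=3))
E
```

```text
time_s: 7.52
eef_pos: [0.5623, 0.0909, 0.334]
eef_rot: [-0.016, -0.053, 0.998, -0.0]
wrist_force: [-1.0, 0.0, -0.2]
opening: 0.001
t 7.53 local mm [-19.9  15.5 334. ] F local [-1.   0.2 -0.2] open 0.0 tool y ang err deg -0.3293889624212966 tilt [-1.9  0.1]
```

View pics/b2.png

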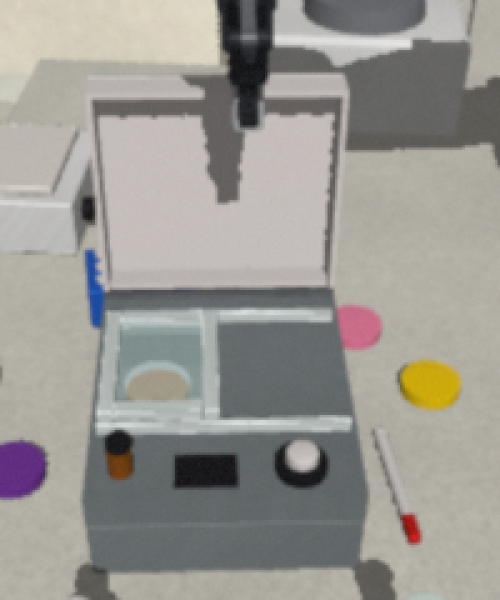

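View pics/a2.png

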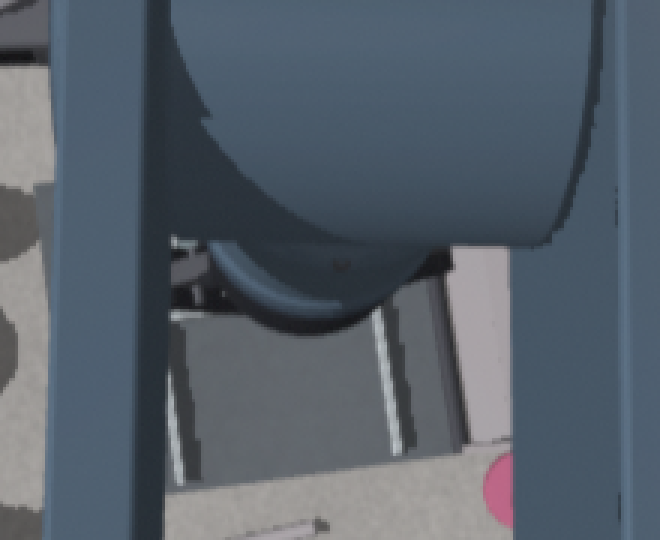

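The cover frame (scene crop 105–215, 310–420) lies over the well with the dish under the glass, and the near half of the deck is bare. Next I'll go over the lid to its outer side.

```bash
python3 -m pendant '[[[-0.05,0,-0.1,0,-0.01,0],[-0.05,0,-0.05,0,0,0],[0,-0.2,0,0,0,0],[0,-0.2,0,0,0,0],[0,-0.2,0,0,0,0],[0,-0.2,0,0,0,0],[0,-0.2,0,0,0,0],[0,0,0,0,0,0]]]'; python3 - <<'E'
from h import *
st()
E
```

```text
time_s: 8.62
eef_pos: [0.6064, -0.1111, 0.3577]
eef_rot: [-0.002, -0.054, 0.999, 0.002]
wrist_force: [-0.4, 0.6, 0.7]
opening: 0.003
t 8.62 local mm [   1.5 -190.1  357.7] F local [-0.4  0.7  0.7] open 0.0 tool y ang err deg -0.1975001222448374 tilt [-0.3  0.2]
```

```bash
python3 -m pendant '[[[0,0,0.15,0,0,0],[0,0,0.15,0,0,0],[0,0,0.1,0,0,0],[0,0,0.03,0,0,0],[0,0,0,0,0,0]]]'; python3 - <<'E'
from h import *
st()
s=cam("scene");t=cam("top")
cv2.imwrite("pics/b3.png",cv2.resize(s["pixels"][40:300,160:400],None,fx=2.2,fy=2.2,interpolation=3))
E
```

```text
time_s: 9.25
eef_pos: [0.6076, -0.108, 0.2701]
eef_rot: [-0.001, -0.054, 0.999, 0.002]
wrist_force: [-0.0, -0.6, -0.4]
opening: 0.002
t 9.25 local mm [   3.1 -187.2  270.1] F local [-0.1 -0.6 -0.4] open 0.0 tool y ang err deg -0.1216223108783388 tilt [-0.1  0.3]
```

View pics/b3.png

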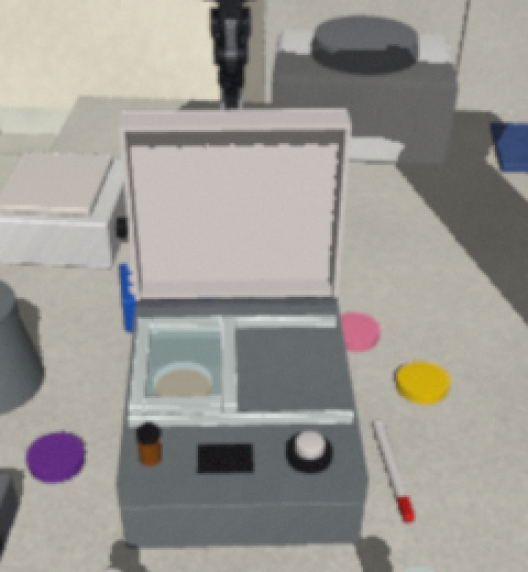

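The fingers (scene crop 232,100) are behind the lid edge. Push in +y.

```bash
python3 -m pendant '[[[0,0.04,0,0,0,0],[0,0.04,0,0,0,0],[0,0.03,0,0,0,0],[0,0.03,0,0,0,0]]]'; python3 -c "
from h import *
st()"
python3 -m pendant '[[[0,0.03,0,0,0,0],[0,0.03,0,0,0,0],[0,0.03,0,0,0,0]]]'; python3 -c "
from h import *
st()"
```

```text
time_s: 9.85
eef_pos: [0.6059, -0.0796, 0.2741]
eef_rot: [0.002, -0.054, 0.999, 0.0]
wrist_force: [-1.0, -4.9, 3.5]
opening: 0.003
t 9.85 local mm [   4.5 -158.8  274.1] F local [-1.5 -4.7  3.5] open 0.0 tool y ang err deg -0.14839850705624216 tilt [0.2 0. ]
time_s: 10.22
eef_pos: [0.6046, -0.0622, 0.2759]
eef_rot: [0.004, -0.054, 0.999, -0.001]
wrist_force: [0.0, -3.9, 2.8]
opening: 0.0
t 10.22 local mm [   5.2 -141.4  275.9] F local [-0.4 -3.9  2.8] open 0.0 tool y ang err deg -0.20387646582746047 tilt [ 0.4 -0.2]
```

```bash
python3 -m pendant '[[[0,0.04,0,0,0,0],[0,0.04,0,0,0,0],[0,0.04,0,0,0,0],[0,0.04,0,0,0,0],[0,0.04,0,0,0,0],[0,0.04,0.01,0,0,0],[0,0.04,0.01,0,0,0],[0,0.04,0.01,0,0,0]]]'; python3 -c "
from h import *
st()"
```

```text
time_s: 11.22
eef_pos: [0.5975, 0.0066, 0.2696]
eef_rot: [0.004, -0.054, 0.999, -0.001]
wrist_force: [-0.8, -1.7, 4.7]
opening: -0.002
t 11.22 local mm [  5.7 -72.2 269.6] F local [-1.  -1.6  4.7] open -0.0 tool y ang err deg -0.1795309046505409 tilt [ 0.4 -0.1]
```

```bash
python3 -m pendant '[[[0,0.04,0.01,0,0,0],[0,0.04,0.01,0,0,0],[0,0.04,0.015,0,0,0],[0,0.04,0.02,0,0,0],[0,0.04,0.02,0,0,0],[0,0.035,0.02,0,0,0]]]'; python3 - <<'E'
from h import *
st()
s=cam("scene")
cv2.imwrite("pics/b4.png",cv2.resize(s["pixels"][40:300,160:400],None,fx=2.2,fy=2.2,interpolation=3))
E
```

```text
time_s: 11.98
eef_pos: [0.5918, 0.0576, 0.2491]
eef_rot: [0.004, -0.054, 0.999, -0.0]
wrist_force: [0.3, -0.9, 4.4]
opening: -0.0
t 11.97 local mm [  5.8 -20.8 249.1] F local [ 0.2 -0.9  4.4] open -0.0 tool y ang err deg -0.14788420401377064 tilt [ 0.4 -0. ]
```

View pics/b4.png

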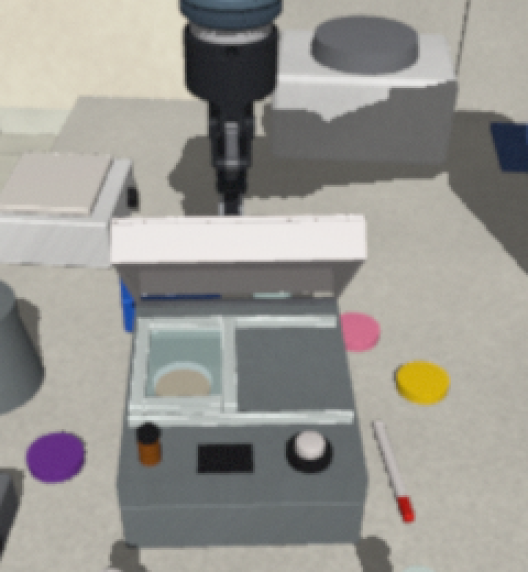

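The lid is about half-way, with its edge at crop row ~215–260, and it follows the finger. I'll continue along the arc.

```bash
python3 -m pendant '[[[0,0.035,0.022,0,0,0],[0,0.035,0.022,0,0,0],[0,0.032,0.025,0,0,0],[0,0.03,0.028,0,0,0],[0,0.03,0.028,0,0,0],[0,0.025,0.03,0,0,0],[0,0.025,0.03,0,0,0],[0,0.025,0.03,0,0,0]]]'; python3 - <<'E'
from h import *
st()
E
```

```text
time_s: 13.02
eef_pos: [0.5859, 0.1094, 0.202]
eef_rot: [0.003, -0.054, 0.999, 0.001]
wrist_force: [-0.9, -1.0, 2.0]
opening: -0.001
t 13.03 local mm [  5.6  31.3 202. ] F local [-1.  -0.9  2. ] open -0.0 tool y ang err deg -0.12140286530543949 tilt [0.3 0.1]
```

```bash
python3 -m pendant '[[[0,0.018,0.03,0,0,0],[0,0.018,0.03,0,0,0],[0,0.015,0.03,0,0,0],[0,0.015,0.03,0,0,0],[0,0.012,0.025,0,0,0],[0,0.012,0.025,0,0,0],[0,0.01,0.02,0,0,0]]]'; python3 - <<'E'
from h import *
st()
E
```

```text
time_s: 13.9
eef_pos: [0.5835, 0.1309, 0.1607]
eef_rot: [0.002, -0.054, 0.999, 0.001]
wrist_force: [0.4, -0.8, 1.7]
opening: 0.0
t 13.9 local mm [  5.6  52.9 160.7] F local [ 0.3 -0.8  1.7] open 0.0 tool y ang err deg -0.11860223064508302 tilt [0.3 0.1]
```

```bash
python3 -m pendant '[[[0,0.008,0.015,0,0,0],[0,0.008,0.015,0,0,0],[0,0.005,0.015,0,0,0],[0,0.005,0.015,0,0,0],[0,0.005,0.01,0,0,0]]]'; python3 - <<'E'
from h import *
st()
E
python3 -m pendant '[[[0,0.0,0.01,0,0,0],[0,0.0,0.01,0,0,0],[0,0,0.01,0,0,0]]]'; python3 - <<'E'
from h import *
st()
E
```

```text
time_s: 14.52
eef_pos: [0.5827, 0.1366, 0.1453]
eef_rot: [0.002, -0.054, 0.999, 0.0]
wrist_force: [-0.0, -0.7, 1.2]
opening: -0.001
t 14.53 local mm [  5.5  58.7 145.3] F local [-0.1 -0.7  1.2] open -0.0 tool y ang err deg -0.14466179674290863 tilt [0.2 0. ]
time_s: 14.9
eef_pos: [0.5827, 0.1376, 0.1409]
eef_rot: [0.002, -0.055, 0.999, 0.001]
wrist_force: [-8.4, -1.5, 21.5]
opening: 0.001
t 14.9 local mm [  5.5  59.6 140.9] F local [-8.6 -0.5 21.5] open 0.0 tool y ang err deg -0.11030429811210415 tilt [0.2 0.1]
```

Stop reached at z=141 mm (force rising to 21 N, closing at about 15 mm/s). Rise and check.

```bash
python3 -m pendant '[[[0,0,-0.05,0,0,0],[0,0,-0.1,0,0,0],[0,0,-0.2,0,0,0],[0.1,0.1,0,0,0,0],[0.12,0.15,0,0,0,0],[0.08,0.1,0,0,0,0],[0,0,0,0,0,0]]]'; python3 - <<'E'
from h import *
st()
s=cam("scene")
cv2.imwrite("pics/b5.png",cv2.resize(s["pixels"][80:300,180:380],None,fx=2.5,fy=2.5,interpolation=3))
E
```

```text
time_s: 15.78
eef_pos: [0.5136, 0.2012, 0.2136]
eef_rot: [0.002, -0.054, 0.999, 0.001]
wrist_force: [0.7, -0.6, -1.7]
opening: 0.0
t 15.78 local mm [-56.1 130.5 213.6] F local [ 0.7 -0.7 -1.7] open 0.0 tool y ang err deg -0.19121911046766824 tilt [0.3 0.1]
```

View pics/b5.png

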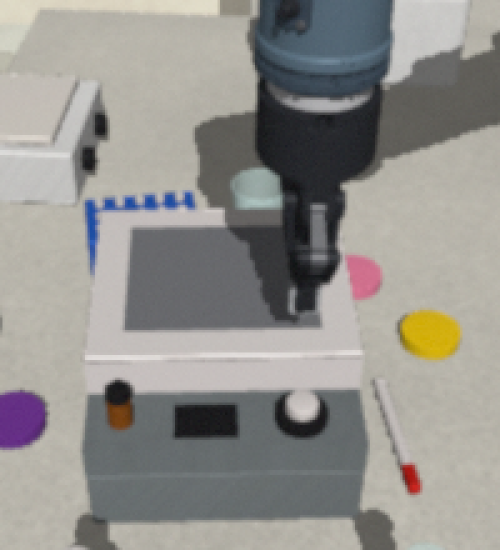

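The lid lies level and shut on the deck (front edge at crop rows 355–390). I'll check its edge height and refine the button position in this view.

```bash
python3 - <<'E'
from h import *
np.set_printoptions(precision=1,suppress=True)
s=cam("scene");S=lambda x,y:(180+x/2.5,80+y/2.5)
for p,z in (((88,357),.141),((362,355),.141),((300,402),.116)):
    X=plane(s,*S(*p),z); print(RL.T@(X[:2]-O)*1000)
g=s["pixels"].astype(int); m=((g.min(2)>125)&(g.max(2)-g.min(2)<40)).astype(np.uint8)
n,l,stt,c=cv2.connectedComponentsWithStats(m)
for i in range(1,n):
    if abs(c[i][0]-301)<6 and abs(c[i][1]-242)<8: print(stt[i],c[i])
E
```

```text
[105.6 101.7]
[-108.3  105.4]
[-58.8 130.8]
```

```bash
python3 -m pendant '[[[0.02,0.01,0,0,0,0],[0,0,0.1,0,0,0],[0,0,0.15,0,0,0],[0,0,0.1,0,0,0],[0,0,0.05,0,0,0],[0,0,0.02,0,0,0],[0,0,0,0,0,0]]]'; python3 - <<'E'
from h import *
st()
s=cam("scene")
cv2.imwrite("pics/b6.png",cv2.resize(s["pixels"][170:300,200:360],None,fx=4,fy=4,interpolation=3))
E
```

```text
time_s: 16.75
eef_pos: [0.515, 0.198, 0.1283]
eef_rot: [0.004, -0.05, 0.999, 0.0]
wrist_force: [0.2, -0.5, 0.2]
opening: 0.001
t 16.75 local mm [-55.  127.2 128.3] F local [ 0.2 -0.6  0.2] open 0.0 tool y ang err deg -0.6275022796189017 tilt [ 0.5 -0. ]
```

View pics/b6.png

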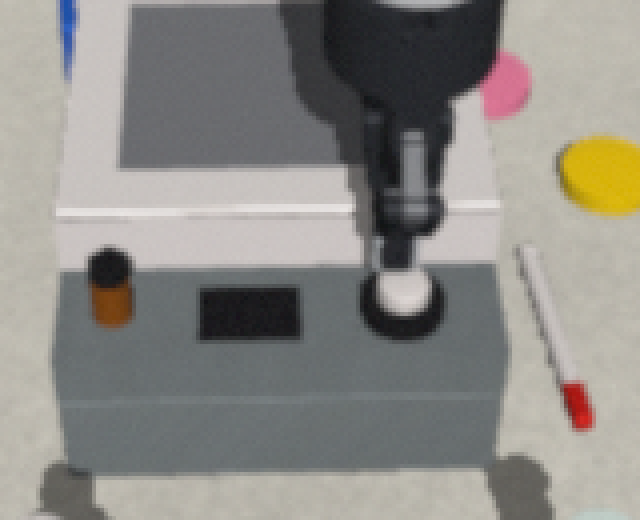

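The tip (crop 398,255) is just behind the centre of the button (403,290). Shift by −5 mm x and +6 mm y.

```bash
python3 -m pendant '[[[0.025,0.03,0,0,0,0],[0,0,0,0,0,0],[0,0,0.02,0,0,0],[0,0,0.01,0,0,0]]]'; python3 - <<'E'
from h import *
st()
s=cam("scene")
cv2.imwrite("pics/b7.png",cv2.resize(s["pixels"][170:300,200:360],None,fx=4,fy=4,interpolation=3))
E
```

```text
time_s: 17.3
eef_pos: [0.5104, 0.2045, 0.1243]
eef_rot: [0.006, -0.05, 0.999, 0.0]
wrist_force: [0.1, -0.4, -0.2]
opening: 0.001
t 17.3 local mm [-58.9 134.2 124.3] F local [ 0.  -0.4 -0.2] open 0.0 tool y ang err deg -0.5855004013153422 tilt [0.7 0. ]
```

View pics/b7.png

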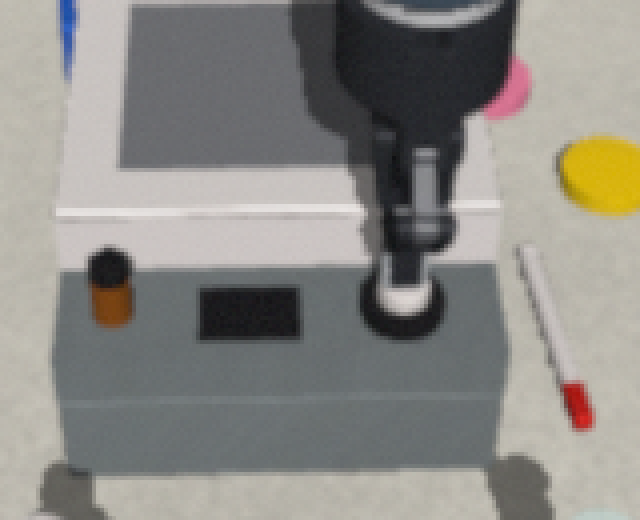

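The tip is now centred over the button (crop 405,285). Press down.

```bash
for i in 1; do :; done; python3 -m pendant '[[[0,0,0.015,0,0,0],[0,0,0.015,0,0,0],[0,0,0.015,0,0,0]]]'; python3 -c "
from h import *
st()"
python3 -m pendant '[[[0,0,0.015,0,0,0],[0,0,0.015,0,0,0]]]'; python3 -c "
from h import *
st()"
```

```text
time_s: 17.73
eef_pos: [0.5108, 0.2045, 0.1157]
eef_rot: [0.006, -0.05, 0.999, 0.001]
wrist_force: [-8.6, -1.3, 26.0]
opening: 0.001
t 17.73 local mm [-58.5 134.1 115.7] F local [-8.7 -0.4 26. ] open 0.0 tool y ang err deg -0.5981681517837978 tilt [0.7 0. ]
time_s: 17.98
eef_pos: [0.5109, 0.2046, 0.1156]
eef_rot: [0.006, -0.051, 0.999, 0.0]
wrist_force: [-14.0, -3.6, 30.1]
opening: 0.002
t 17.98 local mm [-58.4 134.2 115.6] F local [-14.3  -2.   30.1] open 0.0 tool y ang err deg -0.5435841717556129 tilt [ 0.6 -0. ]
```

The stop is at z=115.6 mm, where I had measured the un-pressed top. I need to know whether the button is fully down or the finger sits on the housing.

```bash
python3 - <<'E'
from h import *
s=cam("scene")
cv2.imwrite("pics/b8.png",cv2.resize(s["pixels"][215:275,265:345],None,fx=9,fy=9,interpolation=3))
E
python3 -m pendant '[[[0,0,-0.02,0,0,0],[0,0,-0.02,0,0,0],[0,0,0,0,0,0]]]'; python3 - <<'E'
from h import *
st()
s=cam("scene")
cv2.imwrite("pics/b9.png",cv2.resize(s["pixels"][215:275,265:345],None,fx=9,fy=9,interpolation=3))
E
```

```text
time_s: 18.4
eef_pos: [0.5109, 0.2045, 0.1245]
eef_rot: [0.006, -0.051, 0.999, -0.0]
wrist_force: [-0.3, 0.2, 1.0]
opening: 0.001
t 18.4 local mm [-58.4 134.1 124.5] F local [-0.2  0.2  1. ] open 0.0 tool y ang err deg -0.5370596142727404 tilt [ 0.7 -0. ]
```

View pics/b8.png

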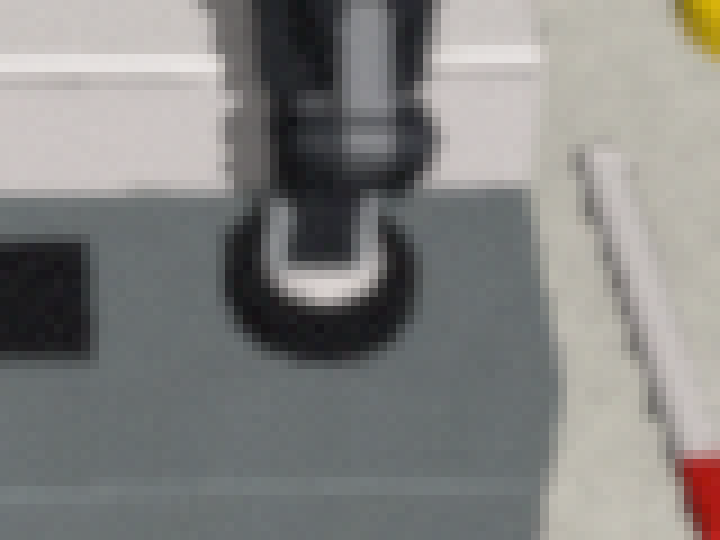

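View pics/b9.png

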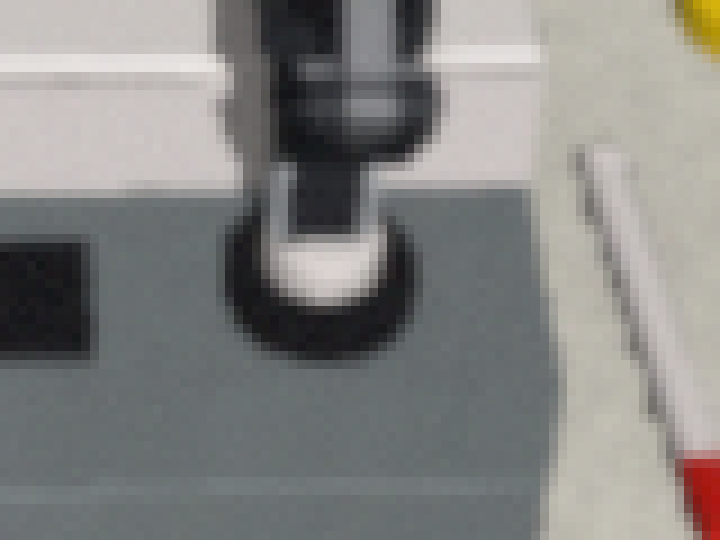

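```bash
python3 - <<'E'
from h import *
np.set_printoptions(precision=1,suppress=True)
t=cam("top");s=cam("scene")
def sub(img,u,v,r):
    im=cv2.imread(img); k=10; w=cv2.resize(im[v-r:v+r,u-r:u+r],None,fx=k,fy=k,interpolation=cv2.INTER_CUBIC)
    g=cv2.cvtColor(w,cv2.COLOR_BGR2GRAY); _,m=cv2.threshold(g,120,255,0)
    n,l,st_,c=cv2.connectedComponentsWithStats(m); j=l[r*k,r*k]; x,y,ww,hh,a=st_[j]
    f=lambda p,o:p/k+o-r-0.45
    return f(x,u),f(x+ww,u),f(y,v),f(y+hh,v),(f(c[j][0],u),f(c[j][1],v))
A=sub("pics/top0.png",239,237,9);B=sub("pics/scene0.png",301,242,11);print(A,B)
for z in (.112,.114,.116,.118,.12,.122,.124):
    C=plane(t,*A[4],z)  # centre from top view
    w=lambda d,zz=z:np.r_[RL@(np.array(d))+C[:2],zz]
    ang=np.linspace(0,6.283,90)
    pr=np.array([proj(s,w((.013*np.cos(a),.013*np.sin(a)))) for a in ang])
    pt=np.array([proj(t,w((.013*np.cos(a),.013*np.sin(a)))) for a in ang])
    print(z,"scene rim u",pr[:,0].min(),pr[:,0].max(),"v",pr[:,1].min(),pr[:,1].max(),"top w",np.ptp(pt[:,0]),"loc",RL.T@(C[:2]-O)*1000)
E
```

```text
(np.float64(232.55), np.float64(244.35000000000002), np.float64(230.95000000000002), np.float64(242.85000000000002), (np.float64(238.40120514193896), np.float64(236.84605427602216))) (np.float64(294.15000000000003), np.float64(307.25), np.float64(235.05), np.float64(248.25), (np.float64(300.6387396544214), np.float64(241.55688979236243)))
0.112 scene rim u 293.58933545885907 306.9840779675516 v 239.14741091351294 248.8981002886186 top w 13.256662429792385 loc [-59.2 135.5]
0.114 scene rim u 293.66582295152136 307.0813794768231 v 238.36434796471866 248.11027183210263 top w 13.2898549042294 loc [-59.3 135.3]
0.116 scene rim u 293.7425468779579 307.1789822036818 v 237.57889342534077 247.31997564009893 top w 13.323214012745893 loc [-59.4 135.1]
0.118 scene rim u 293.81950833614167 307.2768875490212 v 236.7910363222129 246.5272000997922 top w 13.356741013313325 loc [-59.5 134.9]
0.12 scene rim u 293.8967084308545 307.37509692243503 v 236.00076561493617 245.73193352538834 top w 13.390437176597487 loc [-59.6 134.7]
0.122 scene rim u 293.9741482737403 307.47361174228536 v 235.20807019536318 244.93416415754024 top w 13.424303786119168 loc [-59.6 134.5]
0.124 scene rim u 294.051828983358 307.5724334357705 v 234.41293888707764 244.1338801627681 top w 13.458342138416839 loc [-59.7 134.3]
```

The back rim of the un-pressed button puts its top at z≈122 mm; my earlier 116 was biased low because the side wall fell into the blob. A hard stop at 115.6 mm is therefore 6 mm of travel, fully down. Rise clear and do the last checks.

```bash
python3 -m pendant '[[[0,0,-0.15,0,0,0],[0,0,-0.25,0,0,0],[0,0,-0.3,0,0,0],[0.2,0.1,0,0,0,0],[0.25,0.1,0,0,0,0],[0.25,0.1,0,0,0,0],[0.2,0.1,0,0,0,0],[0,0,0,0,0,0]]]'; python3 - <<'E'
from h import *
st()
for n in("scene","top"): cv2.imwrite(f"pics/{n}f.png",cam(n)["pixels"])
E
```

```text
time_s: 19.55
eef_pos: [0.3164, 0.2666, 0.2634]
eef_rot: [0.003, -0.05, 0.999, 0.0]
wrist_force: [0.9, -0.2, -0.2]
opening: 0.0
t 19.55 local mm [-244.8  217.4  263.4] F local [ 0.9 -0.3 -0.2] open 0.0 tool y ang err deg -0.6807163104191842 tilt [0.3 0. ]
```

View pics/scenef.png

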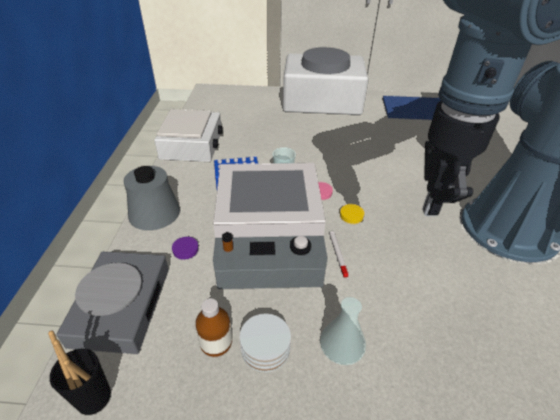

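View pics/topf.png

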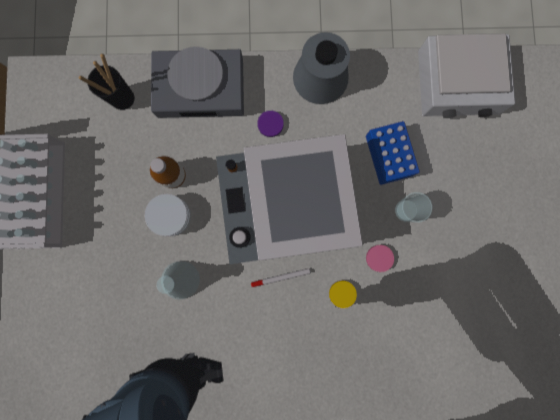

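The lid is shut and level (top 245–360, 137–258). The button is up again at (239,237), the vial, flask, bottle, stack, beaker, tips and marker stand where they were, and the arm is clear. Handing in.

```bash
python3 -c "
from bench import ctrl
print(ctrl.hand_in())"
```

```text
the job is handed in; nothing more can be done
None
```

I closed the incubator and started it in the order asked, using only the shut fingertips, and handed the job in at about 20 s of the 64 s allowed.

- **Cover:** pushed about 79 mm along its guides to the hard stop, with the push face at x ≈ +3 mm. In the pictures it lies over the well with the dish underneath.
- **Lid:** tipped along its arc and slowed to about 15 mm/s near the end. It met the stop at 141 mm above the bench, and the last images show it level on the deck.
- **Start button:** pressed to a hard stop at 115.6 mm, then let go. The last images show it up again.
- **Forces:** the highest wrist forces I read were about 35 N at the cover stop and 33 N at the button, with 21–23 N at the lid.

**One check disagreed:** my first measurement put the un-pressed button top at 116 mm, which would have meant it hardly moved. That figure was biased low by the button's side wall. Measured again from its back rim, the top is at about 122 mm, which gives the full 6 mm of travel. I had no direct reading of the button's travel.

In the last pictures the other glassware and things stand where they were, and the arm touches nothing. The shut lid hides the dish and cover, so I last saw them just before the press, with the lid about half-way down.

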